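# Dry-fit a trailer wheel hub on its stub axle

### The arm

A 7-joint arm with a two-finger parallel gripper is mounted at the origin on the work surface. World frame = base frame: x ahead of the robot, y to its left, z up, the work surface at z = 0. Lengths are in m, angles in rad, forces in N, time in s.
With the tool pointing down it reaches from about 0.4 to 0.9 m from the base axis. Payload 5.5 kg.
Tool frame: the origin (TCP) lies midway between the tips of the shut fingers; the grasp point (between the pads) lies 19 mm behind it (manip.grip_depth is the distance from the TCP to the grasp point, in m); z points along the fingers, y is the line along which they close (so a half turn about z gives the same grasp; the last joint's range is limited). The gripper opens to 92 mm and grips with 3 to 60 N. Pads are 19 mm wide; open, the fingers measure 130 mm over their backs; the gripper's body (75 mm by 190 mm) begins 47 mm behind the grasp point.
Start: joints at [1.586, 0.501, -0.427, 1.55, 0.221, 1.138, -0.21], TCP at [0.159, -0.63, 0.227] pointing down, gripper open.
Joint ranges: [-2.88, 2.88], [-0.31, 2.03], [-1.54, 1.56], [0.2, 2.42], [-1.41, 4.55], [0.19, 2.02], [-2.57, 2.57]. Speed limits (rad/s): [2.57, 2.57, 3.14, 3.14, 3.14, 3.14, 3.14].

### API

Orientations are given as a unit quaternion [x, y, z, w].
In Python, from bench import manip, effector, viewer gives the robot as it stands. Calls block until the motion is done:
- manip.move_pose(position, orientation): joint-space move of the TCP to a pose.
- manip.servo_line(position, ori=None, vel=0.15): straight line of the TCP; ori=None keeps the orientation; vel is the mean speed in m/s.
- manip.movej(angles): joint-space move.
- effector.open_jaws() and effector.close(f_grip=None): open the fingers fully, or close them until they stop; f_grip is the grip in N (None keeps the last).
- manip.sleep(seconds).
- manip.solve_ik(position, orientation): joint angles nearest the present ones, or None.
- viewer.get_image(name): name is "scene" or "side" or "wrist"; returns the picture (384x512x3 uint8, red, green, blue); there is no depth.
- viewer.get_calibration(name): a dict with "vfov" (degrees; the focal length in pixels is half the picture's height over the tangent of half this angle, whatever the lens; pixels are square), "cx", "cy" (the principal point, pixels), "eye" and "attitude" of the camera in the world. Camera axes: x right, y down, z forward; pixel columns grow to the right and rows downward; lengths in m; the calibration is good to about 2 mm. A picture is of the moment at which its call begins: read the wrist's pose just before it. get_calibration takes no time and is no camera call; for the wrist camera it gives the pose at the moment of the call.
A pose or a line that the arm cannot do raises manip.PlanningError and nothing moves.
- manip.hand_in(): hands the job in; it is judged then, once.
Readings, each from a call of its own:
- manip.current_clock(): time.
- manip.current_q(): joint angles.
- manip.current_joint_velocities(): joint speeds.
- manip.current_tau(): joint torques, N m.
- manip.current_tool_pos(): TCP position.
- manip.current_tcp_rot(): TCP orientation.
- manip.current_force(): force on the tool from outside, world axes, zero at the start.
- manip.current_wrist_torque(): the same for the moment, N m.
- manip.current_finger_gap(): finger opening in m.
- manip.current_gripper_force(): force on a finger pad.
Only numpy, scipy, OpenCV 4.12 (cv2) and the standard library are available. Lean on these libraries where they do the work, as an engineer would, in place of code of your own. Each camera call takes 0.05 s, during which the arm holds its last target. There are 200 camera calls.

### The job

Dry-fit the aluminium wheel hub on the stub axle that stands upright in the drill vise, keeping every part the way up it lies on the bench: slide the large bearing down the axle onto its shoulder, then the hub over it, then the small bearing into the recess in the top of the hub, and last the flat thrust washer over the thread onto the small bearing. Every part must be fully home, level and let go; leave the castle nut, the dust cap and the rubber seal lying where they are.

Things in the scene. Friction and masses are not known exactly. Their poses are not given: they have to be found in the camera images.
- axle: Steel stub axle clamped upright in the vise, fixed. Origin on its axis at the shoulder (38 mm wide), the level seat of the large bearing, 83 mm above the bench; z up. Above it: diameter 26 mm up to 24 mm, tapering to 20 mm at 45 mm, 20 mm up to 83 mm, then a 16 mm thread to the tip at 112 mm, chamfered over its last 4 mm.
- vise: Grey drill vise, bolted to the bench, fixed. Origin on the bench under the axle's axis. Its jaws (top 70 mm above the bench, 13 mm below the axle's shoulder) reach 66 mm from the axis along x and 52 mm along y; screw and cross bar, lower, reach 168 mm to -x.
- inner_bearing: Large taper roller bearing, a steel ring lying wide end down, as fitted: 54 mm across over its lowest 9 mm, tapering to 44 mm at the top, 18 mm tall, bore 29 mm, 0.22 kg. Origin at the centre of its underside, z up. When home its underside is on the shoulder.
- hub: Aluminium hub, 0.75 kg, snout up as fitted. Barrel 72 mm wide to 25 mm up, flange 130 mm wide to 36 mm, snout 57 mm wide, straight from 44 mm to the top at 76 mm. Recess below, 58 mm wide, 14 mm deep, sits on the large bearing's top; 33 mm bore; recess in the top, 48 mm wide, 9 mm deep. Origin: centre of underside, z up; home is 4 mm above the shoulder.
- outer_bearing: Small taper roller bearing, a steel ring lying narrow end down, as fitted: 38 mm across at the bottom, 42 mm over its rollers, 44 mm from 9 mm up to its top at 16 mm, bore 23 mm, 0.13 kg. Origin at the centre of its underside, z up. Home in the hub's top recess, underside 71 mm above the shoulder, it stands 7 mm proud of the hub.
- washer: Thrust washer: a flat plain steel ring 5 mm thick, 40 mm across, hole 20 mm, 40 g, lying flat. Origin at the centre of its underside, z up. Home on the small bearing, its underside is 87 mm above the shoulder.
- nut: Not to be touched: the dark steel castle nut, 19 mm tall, about 33 mm across its corners, with slots in its top. Origin at the centre of its underside.
- cap: Not to be touched: the domed steel dust cap, 28 mm tall, 51 mm across. Origin at the centre of its underside.
- seal: Not to be touched: the black rubber grease seal, a ring 8 mm tall, 56 mm across with a 39 mm hole, lying beyond the other parts. Origin at the centre of its underside.
Things that resemble listed ones, but are neither listed nor needed, are in the scene too. Leave any brown, pink or red look-alike of the outer_bearing alone.

How it is judged:
On the way, in this order (a step that is already met when the one before it is completed fails the run):
1. the large bearing sits on the axle's shoulder (horizontal distance between inner_bearing and axle below 0.005 m and z of inner_bearing in the frame of axle between -0.003 and 0.003 m and angle between inner_bearing's own z axis and vertical below 0.08 rad and linear speed of inner_bearing below 0.02 m/s), for 0.2 s.
2. the hub sits over the large bearing (all of step 1 and horizontal distance between hub and axle below 0.006 m and z of hub in the frame of axle between 0.001 and 0.007 m and angle between hub's own z axis and vertical below 0.08 rad and linear speed of hub below 0.02 m/s), for 0.2 s.
3. the small bearing sits in the top of the hub (all of step 2 and horizontal distance between outer_bearing and axle below 0.006 m and z of outer_bearing in the frame of axle between 0.068 and 0.074 m and angle between outer_bearing's own z axis and vertical below 0.08 rad and linear speed of outer_bearing below 0.02 m/s), for 0.2 s.
At the end, for the whole second after the job is handed in: Measured on the axle's axis from its shoulder, the undersides of the large bearing, hub, small bearing and washer are at 0, 4, 71 and 87 mm, each within 3 mm; each is centred on the axis within 6 mm (large bearing 5 mm), level within 0.08 rad, and at rest (all of step 3 and horizontal distance between washer and axle below 0.006 m and z of washer in the frame of axle between 0.084 and 0.09 m and angle between washer's own z axis and vertical below 0.08 rad and linear speed of washer below 0.02 m/s); the robot touches nothing.
It fails at once if the castle nut is shifted by more than 25 mm (distance of nut from where it was at the start of the episode above 0.025 m).
It fails at once if the dust cap is shifted by more than 25 mm (distance of cap from where it was at the start of the episode above 0.025 m).
It fails at once if the rubber seal is shifted by more than 25 mm (distance of seal from where it was at the start of the episode above 0.025 m).
It also fails if it takes over 131 s, if anything falls off the work surface, if the arm or the gripper's body presses on something with over 40 N, if the wrist force passes 120 N, or if a joint passes its speed limit or range.

## Working session

There is one attempt and no reset: what is moved stays moved. The work goes in short steps, each a Python script; the robot and the scene stay as the last script left them, time stands still between calls to the robot, and variables do not carry over. Pictures are saved under pics/ and viewed, at most 14 in all, crops included, and the job is handed in when it is done.

```bash
ls; mkdir -p pics
python3 - <<'E'
from bench import manip, effector, viewer
import cv2
for n in ("scene","side","wrist"):
    c=viewer.get_calibration(n); print(n,c)
    im=viewer.get_image(n)[:,:,::-1]; cv2.imwrite(f"pics/{n}0.png",im)
a=cv2.imread("pics/scene0.png")
cv2.imwrite("pics/s0.png",cv2.resize(a,(800,600),interpolation=cv2.INTER_CUBIC))
a=cv2.imread("pics/side0.png")
cv2.imwrite("pics/d0.png",cv2.resize(a,(800,600),interpolation=cv2.INTER_CUBIC))
print(manip.current_tool_pos(),manip.current_tcp_rot(),manip.current_clock(),manip.grip_depth)
E
```

```text
pics
scene {'vfov': 56.958424839652544, 'cx': 255.87874450022628, 'cy': 193.52385947619368, 'eye': array([1.22228181, 0.42330708, 1.07275051]), 'attitude': array([ 0.43802411,  0.83861158, -0.29032931, -0.14343779])}
side {'vfov': 52.83163921721898, 'cx': 257.2734483155273, 'cy': 183.282337932901, 'eye': array([ 0.4646589 , -0.76629275,  0.76564783]), 'attitude': array([ 0.91524528, -0.07998227,  0.04540837, -0.39225884])}
wrist {'vfov': 59.70695524413158, 'cx': 254.83973070601527, 'cy': 192.7584051450495, 'eye': array([ 0.23913347, -0.60985034,  0.38442019]), 'attitude': array([ 0.78002432, -0.60648825, -0.09509805,  0.12120406])}
[ 0.15925549 -0.62963349  0.22590525] [ 9.92332019e-01  1.23598526e-01 -7.52984654e-05 -7.50217892e-04] 0.15 0.0188
```

View pics/s0.png

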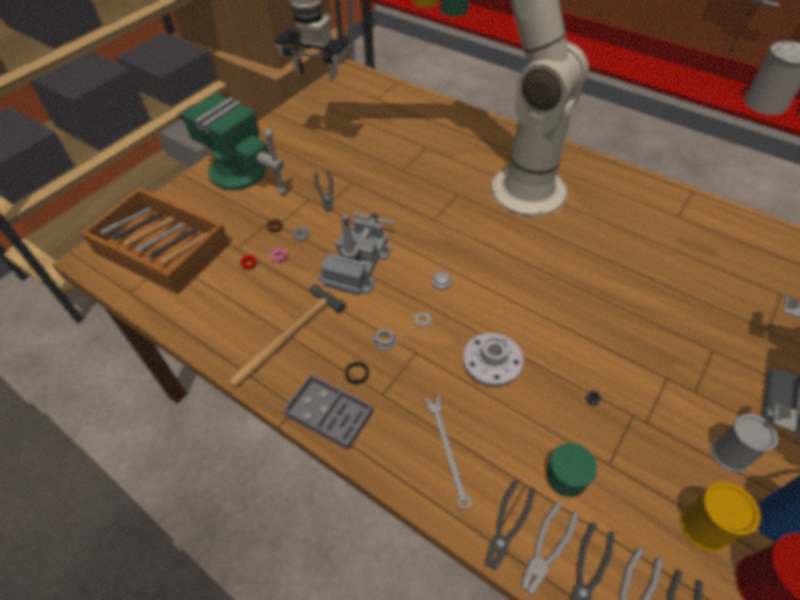

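View pics/d0.png

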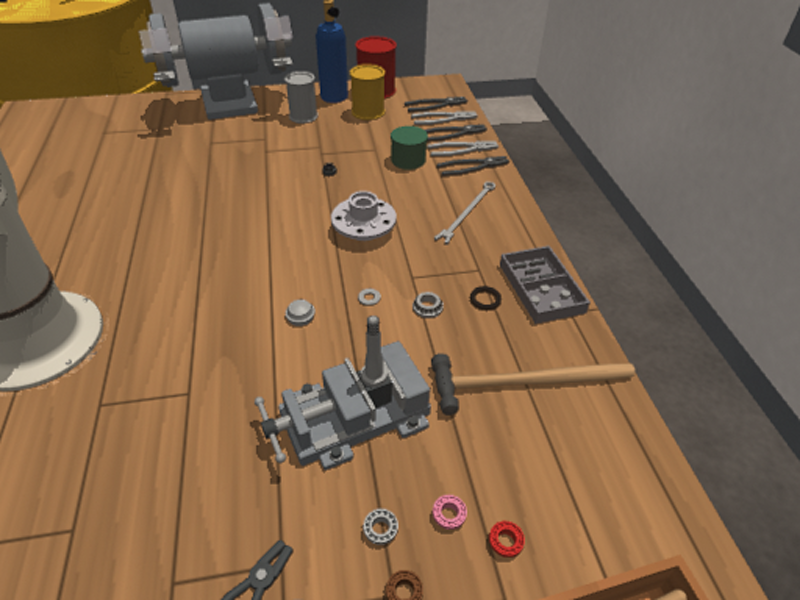

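The side view (800 px) shows the axle tip at (373,320), the large bearing at (428,304), the washer at (370,297), the hub at (364,210), and the cap at (299,311). The nut is at (329,169) and the seal at (486,297).

Small-bearing candidates in the side view are grey (380,527), pink (449,512), red (506,539) and brown (404,587). The grey one is the bare-steel bearing described, and the coloured ones must be left alone. In the scene view it is at (300,233).

```bash
cat > h.py <<'E'
from bench import manip, effector, viewer
import numpy as np, cv2
from scipy.spatial.transform import Rotation as R
def ray(c,uv):
    f=192/np.tan(np.radians(c['vfov'])/2)
    d=R.from_quat(c['attitude']).apply([(uv[0]-c['cx'])/f,(uv[1]-c['cy'])/f,1]); return np.array(c['eye']),d/np.linalg.norm(d)
def onplane(c,uv,z):
    e,d=ray(c,uv); return e+d*(z-e[2])/d[2]
def tri(c1,u1,c2,u2):
    e1,d1=ray(c1,u1); e2,d2=ray(c2,u2)
    s=np.linalg.lstsq(np.c_[d1,-d2],e2-e1,rcond=None)[0]
    p,q=e1+d1*s[0],e2+d2*s[1]; return (p+q)/2,np.linalg.norm(p-q)
def grey(im,sat=75):  # low-saturation mask, im BGR
    h=cv2.cvtColor(im,cv2.COLOR_BGR2HSV); return ((h[...,1]<sat)&(h[...,2]>50)).astype(np.uint8)
def hull(mask,uv):  # convex hull centre of component nearest seed
    cs,_=cv2.findContours(mask,cv2.RETR_EXTERNAL,cv2.CHAIN_APPROX_NONE)
    cs=[c for c in cs if cv2.contourArea(c)>15]
    c=min(cs,key=lambda c:-cv2.pointPolygonTest(c,(float(uv[0]),float(uv[1])),True))
    hl=cv2.convexHull(c); m=cv2.moments(hl); return np.array([m['m10']/m['m00'],m['m01']/m['m00']]),cv2.boundingRect(c)
E
python3 - <<'E'
from h import *
cs,cd=viewer.get_calibration("scene"),viewer.get_calibration("side")
S,D=cv2.imread("pics/scene0.png"),cv2.imread("pics/side0.png")
ms,md=grey(S),grey(D)
k=.64
seeds=dict(inner=((384,339),(428,304),.009),washer=((422,319),(370,297),.003),outer=((300,233),(380,527),.008),hub=((494,358),(364,215),.03),cap=((442,280),(299,311),.014))
for n,(a,b,z) in seeds.items():
    u,b1=hull(ms,np.array(a)*k); v,b2=hull(md,np.array(b)*k)
    p,g=tri(cs,u,cd,v); print(n,u.round(1),b1,v.round(1),b2,'tri',p.round(4),round(g,4),'pl',onplane(cs,u,z)[:2].round(4),onplane(cd,v,z)[:2].round(4))
for n,a,b in (("tip",(347,216),(373,319)),("seal",(357,373),(486,297)),("nut",(593,398),(329,169))):
    print(n,*tri(cs,np.array(a)*k,cd,np.array(b)*k))
x=cv2.resize(D[310:384,200:360],None,fx=5,fy=5,interpolation=cv2.INTER_CUBIC); cv2.imwrite("pics/crop_ob.png",x)
x=cv2.resize(D[165:245,180:330],None,fx=5,fy=5,interpolation=cv2.INTER_CUBIC); cv2.imwrite("pics/crop_ib.png",x)
E
```

```text
inner [245.5 217. ] (239, 211, 14, 13) [273.4 194.8] (264, 187, 20, 16) tri [ 0.6624 -0.0337  0.0047] 0.0013 pl [ 0.6652 -0.0321] [ 0.6607 -0.0374]
washer [270.2 204. ] (265, 200, 11, 9) [235.8 189.5] (229, 185, 15, 10) tri [0.5621 0.0066 0.0024] 0.0 pl [0.5625 0.0068] [0.562 0.006]
outer [192.1 149.4] (188, 146, 9, 8) [243.1 336.5] (232, 325, 23, 24) tri [ 0.516  -0.4198  0.0099] 0.0009 pl [ 0.5152 -0.4215] [ 0.5158 -0.4186]
hub [315.1 229.4] (296, 213, 39, 34) [232.3 138.4] (212, 122, 42, 32) tri [0.5811 0.2054 0.0312] 0.0021 pl [0.5815 0.2048] [0.5805 0.208 ]
cap [282.1 179. ] (276, 174, 13, 11) [191.7 199.8] (183, 192, 19, 17) tri [ 0.4381 -0.0198  0.0083] 0.0006 pl [ 0.4426 -0.0175] [ 0.4381 -0.0251]
tip [ 0.53579052 -0.22530221  0.19067773] 0.005166574973886418
seal [ 0.77041818 -0.03014192  0.00328498] 0.0019332100272250945
nut [0.53212637 0.42574024 0.00759156] 0.0012480713460951067
```

View pics/crop_ob.png

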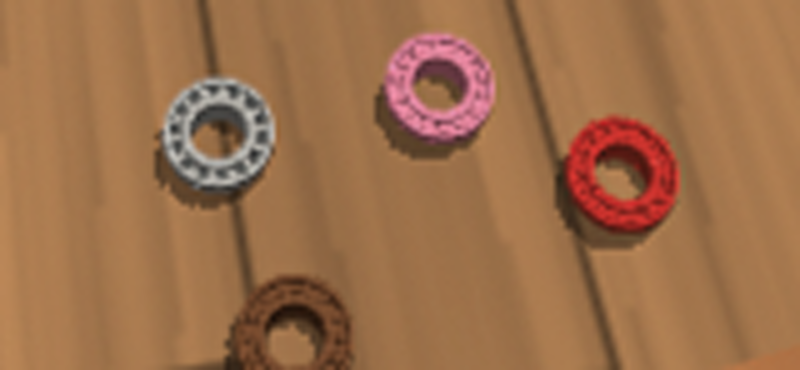

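View pics/crop_ib.png

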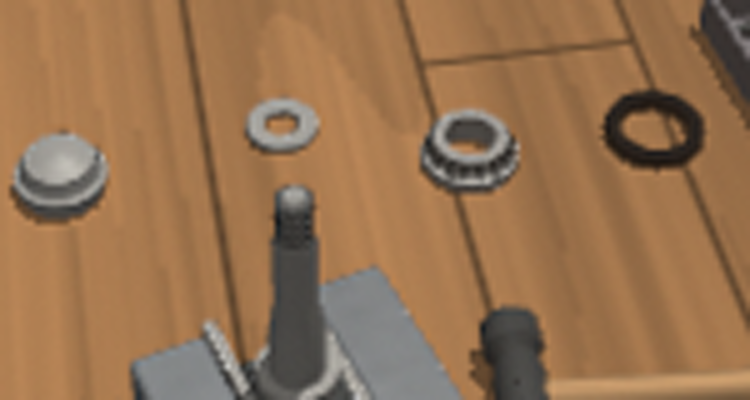

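The enlarged crop confirms that the grey ring at crop (218,132) is the outer bearing, and the pink, red and brown ones are the look-alikes. The second crop shows the large bearing at (470,148), the washer at (283,124), and the axle tip at (294,197). The axle tip triangulates to about 0.191 against the stated 0.195, and the part heights fit too. Next I'll look closer with the wrist camera over the axle and the large bearing, at the same orientation.

```bash
cat >> h.py <<'E'
Q=[1,0,0,0]
def look(name,xyz):
    manip.move_pose(xyz,Q); manip.sleep(.3)
    c=viewer.get_calibration("wrist"); im=viewer.get_image("wrist")[:,:,::-1].copy()
    cv2.imwrite(f"pics/{name}.png",im); np.save(f"pics/{name}.npy",c,allow_pickle=True); return c,im
def proj(c,p):
    f=192/np.tan(np.radians(c['vfov'])/2); v=R.from_quat(c['attitude']).inv().apply(np.array(p)-c['eye']); return v[:2]/v[2]*f+[c['cx'],c['cy']]
E
python3 - <<'E'
from h import *
c,a=look("w_axle",[.536,-.225,.32]); print(manip.current_clock(),c['eye'],proj(c,[.536,-.225,.195]),manip.current_tool_pos())
c,b=look("w_inner",[.662,-.034,.17]); print(manip.current_clock(),c['eye'],proj(c,[.662,-.034,.018]),manip.current_force(),manip.current_q())
cv2.imwrite("pics/w1.png",np.hstack([cv2.resize(x,(400,300)) for x in (a,b)]))
E
```

```text
2.5167 [ 0.61821236 -0.22596386  0.47848874] [253.65322181 183.64851289] [ 0.53586956 -0.22535275  0.31989655]
3.925 [ 0.74441997 -0.03597464  0.32959113] [252.49225083 176.18790194] [-0.29366817  0.17735487 -0.26544367] [ 0.50205072  0.65162917 -0.72365326  1.55889241  0.46599144  1.10892562
 -1.90280973]
```

View pics/w1.png

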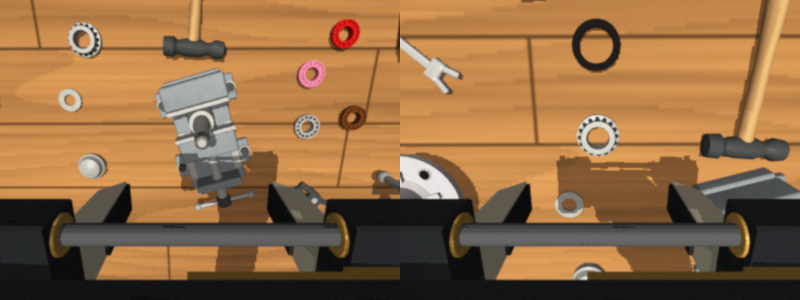

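Left, axle view: the axle leans from its shoulder ring at (204,122) to its tip at about (204,145), as expected. Right: the large bearing is clear at (598,135), the seal at (596,45), and the washer at (570,205). I'll measure the axle tip closely and the bearing edges.

```bash
cat >> h.py <<'E'
def ring(c,im,seed,zfar,znear,sat=75,mask=None):
    """centre and extents from silhouette; far(+x) edge at height zfar, near (-x) edge at znear"""
    m=grey(im,sat) if mask is None else mask
    uv,(x,y,w,h)=hull(m,seed)
    X=[onplane(c,(uv[0],y-.0),zfar)[0],onplane(c,(uv[0],y+h-1+.0),znear)[0]]
    zm=(zfar+znear)/2
    Y=[onplane(c,(x,uv[1]),zm)[1],onplane(c,(x+w-1,uv[1]),zm)[1]]
    return np.array([np.mean(X),np.mean(Y)]),(X[0]-X[1],Y[0]-Y[1]),uv
E
python3 - <<'E'
from h import *
c=np.load("pics/w_inner.npy",allow_pickle=True).item(); im=cv2.imread("pics/w_inner.png")
print(ring(c,im,(253,173),0,.009))
print('washer',ring(c,im,(217,262),0,.005))
a=cv2.imread("pics/w_axle.png")
cv2.imwrite("pics/ax_crop.png",cv2.resize(a[130:210,220:300],(640,640)[:2],interpolation=cv2.INTER_CUBIC)[:600])
E
```

```text
(array([ 0.66194299, -0.03443701]), (np.float64(0.05233549157773021), np.float64(0.054035835734645696)), array([252.98698384, 172.65424895]))
washer (array([0.56165168, 0.00589866]), (np.float64(0.03661340571578808), np.float64(0.03839720618146636)), array([216.4943518 , 261.07154384]))
```

View pics/ax_crop.png

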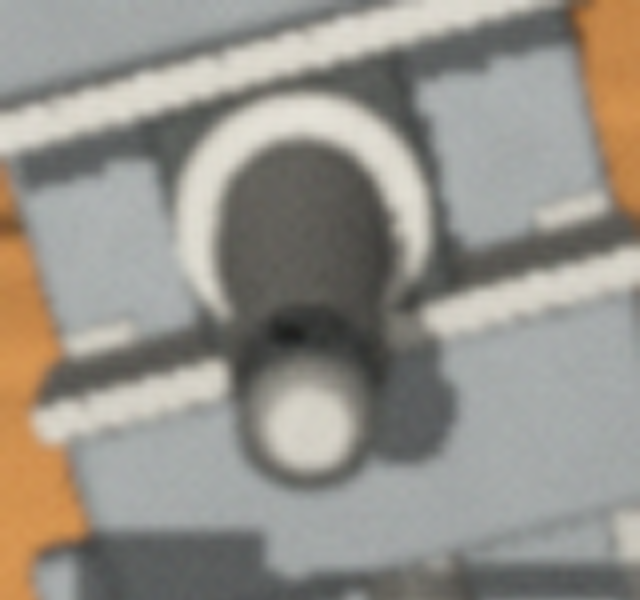

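The crop shows the bright tip disc centred at about (308,423), and the shoulder ring spanning columns 175–434 with its top at row 92.

Run:
```python
from h import *
c=np.load("pics/w_axle.npy",allow_pickle=True).item()
f=lambda x,y:(220+(x+.5)/8-.5,130+(y+.5)/8-.5)
t=onplane(c,f(308,423),.195); print(t)
l=onplane(c,f(175,215),.083);r=onplane(c,f(434,215),.083);u=onplane(c,f(304,92),.083)
print((l+r)/2,l[1]-r[1],u[0]-.019)
```

```text
[ 0.53711059 -0.22888571  0.195     ]
[ 0.53749344 -0.22941684  0.083     ] 0.03883584638684623 0.536944848555574
```

Axle at (0.5371, -0.2291) from the tip and the shoulder, which agree to under 1 mm (ring 38.8 mm against 38). The gripper body (66 mm behind the TCP) would meet the tip before the large bearing is home, so I'll thread it on, lower it as far as the axle tip allows, and let it slide the rest.

```bash
cat >> h.py <<'E'
AX=np.array([.5371,-.2291])
def st(s): print(s,round(manip.current_clock(),2),manip.current_tool_pos().round(4),'F',manip.current_force().round(1),'gap',round(manip.current_finger_gap(),4),flush=True)
def pick(xy,z,zl,f=30):
    manip.servo_line([*xy,z+.05],Q,.2); manip.servo_line([*xy,z],Q,.08); st('down')
    effector.close(f); st('closed'); manip.servo_line([*xy,zl],Q,.15); st('lifted')
E
python3 - <<'E'
from h import *
pick([.6620,-.0345],.005,.27)
manip.servo_line([*AX,.27],Q,.2); st('over')
for z in (.19,.16,.134):
    manip.servo_line([*AX,z],Q,.08); st('ins')
im=viewer.get_image("side")[:,:,::-1]; cv2.imwrite("pics/side1.png",im)
cv2.imwrite("pics/side1c.png",cv2.resize(im[150:310,150:310],(600,600),interpolation=cv2.INTER_CUBIC))
E
```

```text
down 5.42 [ 0.6622 -0.0342  0.005 ] F [ 0.6 -0.1  0.2] gap 0.0918
closed 6.13 [ 0.6621 -0.0343  0.0052] F [-0.9  0.7  1.5] gap 0.0529
lifted 8.05 [ 0.6615 -0.0346  0.2689] F [ 0.9  0.4 -2.9] gap 0.0531
over 9.36 [ 0.5379 -0.2275  0.2702] F [-0.9 -0.3 -3.2] gap 0.0527
ins 10.51 [ 0.5376 -0.2292  0.1906] F [-0.2 -0.1 -3.2] gap 0.0527
ins 11.03 [ 0.5368 -0.2288  0.1593] F [-0.3 -1.  -1.4] gap 0.0525
ins 11.51 [ 0.5367 -0.2288  0.1333] F [-0.  -0.1 -1.6] gap 0.0526
```

View pics/side1c.png

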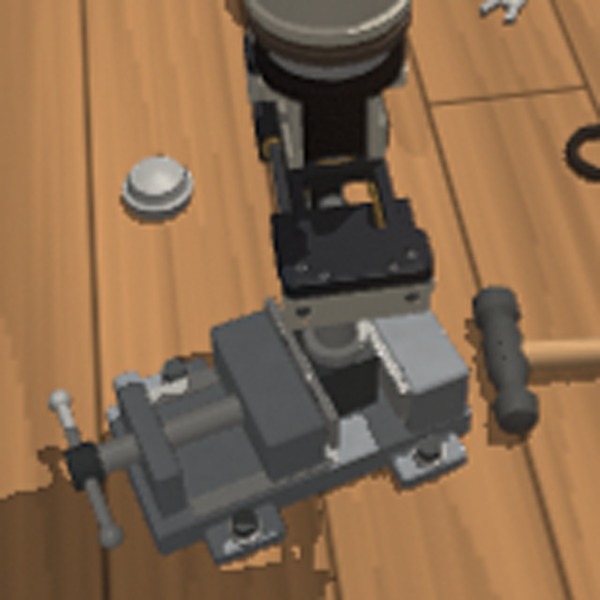

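The large bearing is threaded on the axle, hidden behind the near finger at crop (360,240), with the shoulder free below at (345,345). Releasing it now, then checking.

Run:
```python
from h import *
effector.open_jaws(); manip.sleep(.3); st('open')
manip.servo_line([*AX,.27],Q,.25)
c,im=look("w_axle2",[*AX,.32])
d=viewer.get_image("side")[:,:,::-1]; cv2.imwrite("pics/side2.png",d); st('up')
r=lambda x:cv2.resize(x,(400,400),interpolation=cv2.INTER_CUBIC)
cv2.imwrite("pics/chk2.png",np.hstack([r(im[130:210,220:300]),r(d[190:270,200:280])]))
```

```text
open 12.67 [ 0.5371 -0.2291  0.134 ] F [ 0.6 -0.   0.6] gap 0.0919
up 14.07 [ 0.5367 -0.229   0.3191] F [ 0.9  0.2 -0.3] gap 0.0916
```

View pics/chk2.png

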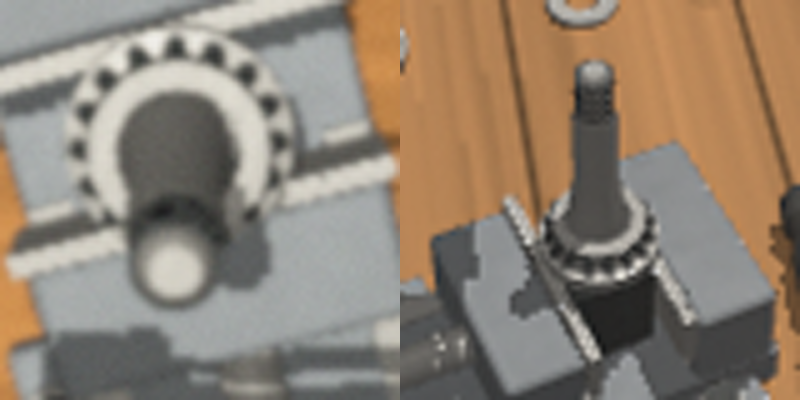

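The large bearing sits level on the shoulder in both views (left centre (178,140), right (602,235)). Next is the hub.

Run:
```python
from h import *
c,im=look("w_hub",[.581,.205,.26]); st('hub')
s=proj(c,[.581,.205,.036])
print(s,ring(c,im,s,.025,.036))
cv2.imwrite("pics/hub_v.png",im)
```

```text
hub 16.04 [0.5812 0.2044 0.2601] F [-0.4  0.2 -0. ] gap 0.0917
[253.57458515 160.44125603] (array([0.57977021, 0.20391682]), (np.float64(0.12863510992256388), np.float64(0.13092628837229628)), array([254.74014505, 158.36147547]))
```

View pics/hub_v.png

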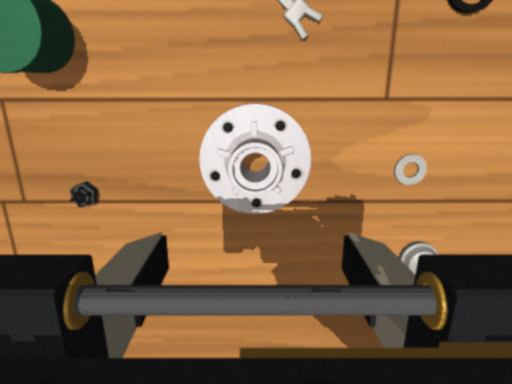

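The hub is at (255,158) with a measured flange of 129 × 131 mm (130 nominal), so it's good. Picking it by the snout.

```bash
cat >> h.py <<'E'
def lower(z0,z1,step=.01,lim=9,vel=.06):
    """descend in steps; stop if upward push grows past lim over the carried load"""
    b=manip.current_force()[2]; z=z0
    while z>z1+1e-6:
        z=max(z1,z-step); manip.servo_line([*AX,z],Q,vel); F=manip.current_force()
        if F[2]-b>lim or np.hypot(F[0],F[1])>12: st('STOP'); return False
    st('at'); return True
E
python3 - <<'E'
from h import *
pick([.5798,.2039],.049,.285,55)
manip.servo_line([*AX,.285],Q,.25); manip.sleep(.2); st('over')
lower(.285,.18,.03)and lower(.18,.137,.008,8)
d=viewer.get_image("side")[:,:,::-1]; cv2.imwrite("pics/side3.png",d)
E
```

```text
down 17.77 [0.5798 0.2042 0.049 ] F [-0.5  0.8 -0.1] gap 0.0917
closed 18.43 [0.5799 0.2042 0.0492] F [ 0.1  1.1 -0. ] gap 0.0568
lifted 20.16 [0.5793 0.2036 0.2839] F [-0.  -0.2 -6.7] gap 0.0566
over 22.25 [ 0.5373 -0.2281  0.2851] F [-0.4 -0.4 -5.9] gap 0.0563
at 24.6 [ 0.5366 -0.229   0.1794] F [ 0.2  0.5 -6.4] gap 0.0567
at 26.27 [ 0.537  -0.2291  0.1368] F [-0.2  0.6 -6.9] gap 0.0565
```

Run:
```python
from h import *
lower(.137,.1345,.0008,3,.03)
effector.open_jaws(); manip.sleep(.3); st('open')
manip.servo_line([*AX,.28],Q,.25)
c,im=look("w_axle3",[*AX,.34])
d=viewer.get_image("side")[:,:,::-1]; cv2.imwrite("pics/side4.png",d)
r=lambda x:cv2.resize(x,(400,400),interpolation=cv2.INTER_CUBIC)
cv2.imwrite("pics/chk4.png",np.hstack([r(im[100:220,200:320]),r(d[170:270,190:290])]))
c,im=look("w_outer",[.516,-.420,.18]); st('outer')
s=proj(c,[.516,-.42,.016]); print(s,ring(c,im,s,.009,.016))
```

```text
STOP 26.82 [ 0.5374 -0.2291  0.1362] F [-2.5  0.1  1.5] gap 0.0567
open 27.88 [ 0.5371 -0.2291  0.1354] F [-0.9  0.2 -0. ] gap 0.0917
outer 30.68 [ 0.5167 -0.4195  0.181 ] F [-0.1 -0.7 -0.4] gap 0.0916
[254.72899078 173.68054149] (array([ 0.51508163, -0.42078613]), (np.float64(0.04292375185279679), np.float64(0.043375999120182196)), array([255.58742985, 173.3328844 ]))
```

View pics/chk4.png

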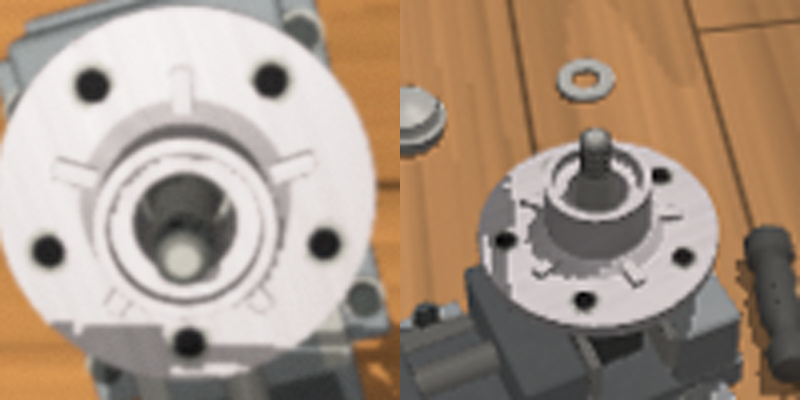

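The hub is seated level on the large bearing: left view is concentric about the tip at (183,255), and contact came at underside 87.2 mm against the nominal 87. The small bearing measures 43 mm (44 nominal) at (0.5151, -0.4208). The brown look-alike lies about 76 mm to its -y side, where a finger would land, so I'll grip along the diagonal instead after checking IK.

```bash
sed -i 's/^def lower.*/def lower(z0,z1,step=.01,lim=9,vel=.06,Q=Q):/; s/^def pick.*/def pick(xy,z,zl,f=30,Q=Q):/' h.py
python3 - <<'E'
from h import *
c=np.load("pics/w_outer.npy",allow_pickle=True).item(); im=cv2.imread("pics/w_outer.png")
hsv=cv2.cvtColor(im,cv2.COLOR_BGR2HSV); print([onplane(c,p,.016)[:2].round(3).tolist() for p in ((255,173),(400,150))])
cv2.imwrite("pics/outer_v.png",im)
for a in (-45,135):
    q=(R.from_euler('z',a,degrees=True)*R.from_quat(Q)).as_quat()
    for p in ([.515,-.421,.0105],[*AX,.1645],[*AX,.28]): 
        s=manip.solve_ik(p,q); print(a,None if s is None else np.round(s,2))
E
```

```text
[[0.517, -0.42], [0.54, -0.562]]
-45 [ 1.02  0.82 -0.55  1.63  0.54  0.85 -2.1 ]
-45 [ 0.89  0.51 -0.7   1.77  0.39  1.   -2.32]
-45 [ 0.95  0.4  -0.77  1.65  0.29  1.21 -2.24]
135 [ 1.33  1.1  -1.12  1.62  1.07  1.15  0.72]
135 [ 1.23  0.84 -1.32  1.76  0.87  1.26  0.47]
135 [ 1.28  0.74 -1.43  1.64  0.74  1.42  0.55]
```

View pics/outer_v.png

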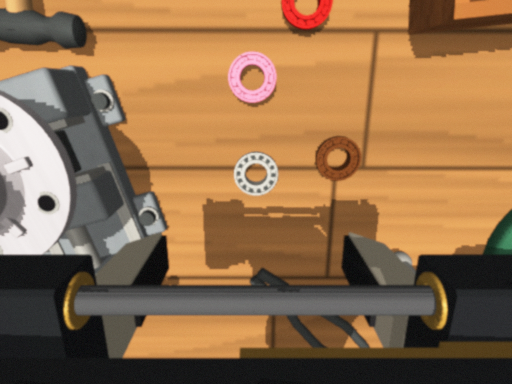

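The small bearing is at (255,173). The brown ring is at (337,158), about 80 mm away, so the diagonal fingers clear it, the pink ring at (252,78) and the pliers at (265,275).

Run:
```python
from h import *
q=(R.from_euler('z',-45,degrees=True)*R.from_quat(Q)).as_quat()
p=[.5151,-.4208]
manip.move_pose([*p,.12],q); pick(p,.0105,.27,25,q)
manip.servo_line([*AX,.27],q,.2); manip.sleep(.2); st('over')
ok=lower(.27,.185,.03,6,.06,q) and lower(.185,.1655,.004,3,.04,q) and lower(.1655,.1635,.0007,2.5,.02,q)
d=viewer.get_image("side")[:,:,::-1]; cv2.imwrite("pics/side5.png",d)
```

```text
down 32.64 [ 0.5154 -0.4207  0.0105] F [0.2 0.3 0.4] gap 0.0914
closed 33.48 [ 0.5152 -0.4208  0.0105] F [ 0.2 -0.1  0.9] gap 0.0431
lifted 35.37 [ 0.5146 -0.4205  0.2689] F [ 0.3  0.3 -0.7] gap 0.0428
over 36.68 [ 0.5368 -0.2305  0.2697] F [-0.1 -0.1 -1.6] gap 0.0425
at 38.55 [ 0.537  -0.229   0.1847] F [ 0.3 -0.4 -1. ] gap 0.0425
at 39.8 [ 0.5369 -0.229   0.1652] F [-0.3  0.1 -1.8] gap 0.0428
STOP 40.3 [ 0.5373 -0.2292  0.1644] F [ 0.1 -0.2  1.1] gap 0.0425
```

It made contact exactly at home height (0.1644 against 0.1645). Releasing and checking, then measuring the washer.

Run:
```python
from h import *
q=(R.from_euler('z',-45,degrees=True)*R.from_quat(Q)).as_quat()
effector.open_jaws(); manip.sleep(.3)
manip.servo_line([*AX,.28],q,.25)
c,im=look("w_axle4",[*AX,.34])
d=viewer.get_image("side")[:,:,::-1]
r=lambda x:cv2.resize(x,(400,400),interpolation=cv2.INTER_CUBIC)
cv2.imwrite("pics/chk5.png",np.hstack([r(im[100:220,200:320]),r(d[170:270,190:290])]))
c,im=look("w_wash",[.562,.006,.16]); st('washer')
s=proj(c,[.562,.006,.004]); 
m=grey(im)*0+ (grey(im)); print(s,ring(c,im,s,0,.005))
```

```text
washer 44.84 [0.5623 0.0051 0.1604] F [-0.7 -0.3 -0.2] gap 0.0916
[253.08550169 175.39956696] (array([0.56179073, 0.00608872]), (np.float64(0.03903408638194461), np.float64(0.03907548969196506)), array([253.22765819, 174.93294194]))
```

View pics/chk5.png

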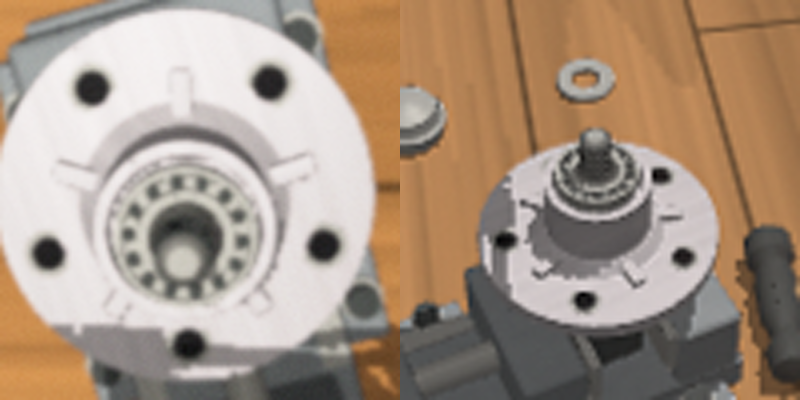

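The small bearing sits level in the top recess in both views ((183,240) and (597,180)), and the washer reads 39 mm against 40. Fitting the washer.

Run:
```python
from h import *
pick([.5618,.0060],.0022,.26,20)
manip.servo_line([*AX,.26],Q,.2); manip.sleep(.2); st('over')
ok=lower(.26,.2,.03,4) and lower(.2,.174,.004,2.5,.04) and lower(.174,.171,.0007,2.5,.02)
if ok or manip.current_tool_pos()[2]<.1735:
    effector.open_jaws(); manip.sleep(.3); st('open')
    manip.servo_line([*AX,.28],Q,.2)
    c,im=look("w_axle5",[*AX,.34])
    r=lambda x:cv2.resize(x,(400,400),interpolation=cv2.INTER_CUBIC)
    d=viewer.get_image("side")[:,:,::-1]
    cv2.imwrite("pics/chk6.png",np.hstack([r(im[100:220,200:320]),r(d[170:270,190:290])]))
```

```text
down 46.31 [0.5617 0.0063 0.0018] F [0.1 0.6 0.6] gap 0.0917
closed 47.21 [0.5618 0.006  0.0022] F [-0.5 -0.4  0.2] gap 0.0381
lifted 49.08 [0.5613 0.0059 0.2591] F [ 0.   0.  -0.7] gap 0.0381
over 50.61 [ 0.5374 -0.2279  0.2602] F [0.2 0.3 0.2] gap 0.0377
at 51.91 [ 0.5372 -0.2289  0.1999] F [ 0.5 -0.2 -0.5] gap 0.0384
at 53.66 [ 0.537  -0.2291  0.1739] F [ 0.1 -1.  -1.1] gap 0.0382
STOP 54.41 [ 0.5373 -0.2291  0.1722] F [ 0.4 -0.7  1.7] gap 0.0379
open 55.7 [ 0.5371 -0.2291  0.1719] F [-0.8  0.6 -0.2] gap 0.092
```

View pics/chk6.png

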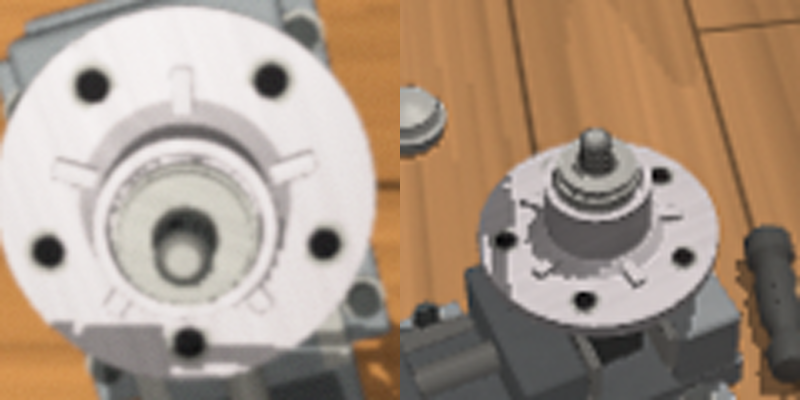

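The washer lies flat on the small bearing around the thread ((183,240) left, (597,170) right). The arm is clear, so I'm handing in.

```bash
python3 -c "
from bench import manip
print(manip.hand_in())"
```

```text
the job is handed in; nothing more can be done
None
```

The large bearing, hub, small bearing and washer are on the axle, fully home, level and let go by force contact and camera checks. I handed the job in at about 57 s of the allowed 131 s; the hand-in returned no verdict.

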